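Step the viewer's turret to the cross and press its key

TASK

On the round bench viewer, push the turret's protruding tab sideways with a fingertip, step after step, until it clicks home pointing at the label with the cross. Only then press the viewer's round key fully down and let it come up. Pinch and lift nothing, keep off the lens barrel in the turret's middle, and leave the things lying around where they are.

Things in the scene. Friction and masses are not known exactly. Their poses are not given: they have to be found in the camera images.
- viewer: Bench viewer, fixed to the bench: flat grey round housing, 208 mm across, top 30 mm above the bench. Origin: centre of its underside, on the turret's axis. Its x axis is the turret's home direction (the labels lie on that side); the key lies on the opposite side. Place and yaw change from run to run.
- turret (a joint): Turret angle about its upright axis, rad, counter-clockwise from above positive; 0 (start) = tab along the viewer's x axis. A spring detent gives rests at 0, +-0.611 (35 degrees) and +-1.222 (70); stops at +-1.35. Half-way between rests is a hump (up to about 5 N on the tab); past it the turret snaps on into the next rest by itself, ahead of the finger; short of it, it springs back.
- axis_top (a point): Point on the turret's axis at the level of the housing's top, 30 mm above the bench. The turret is a dark knurled disc, 86 mm across, from 31 to 48 mm above the bench, with four small glass windows.
- tab_mid (a point): Middle of the turret's tab: an upright radial fin, 12 mm thick, 36 to 66 mm above the bench, standing out over the housing from the disc's rim (43 mm from the axis) to 71 mm from the axis. This point is 58 mm from the axis, 51 mm above the bench, and turns with the turret; its frame's x axis points radially outward along the tab.
- tab_aim (a point): The point at which the tab points: on the tab's line, 84 mm from the axis, as far out as the label plates' centres.
- tab_left: Black pad, 28 x 3.5 x 30 mm, forming the tab's counter-clockwise side; push on it to turn the turret clockwise. Origin: middle of its lower edge.
- tab_right: The same pad on the tab's clockwise side; push on it to turn the turret counter-clockwise.
- barrel: Black lens barrel, 30 mm across, standing on the turret's axis from 48 to 72 mm above the bench, turning with it; not to be touched. Origin: centre of its underside.
- key (a joint): Travel of the round spring key, m: 0 up, 0.006 fully down, 5 N fully down; springs back by itself. Goes straight down.
- key_top (a point): Centre of the top of the key: white round button, 24 mm across, in a grey collar on the viewer's housing, 80 mm from the turret's axis on the side away from the labels.
- label_cross: Round white label plate, 29 mm across, fixed on the housing's top, with a raised black sign (top 34 mm above the bench): a cross of two 5 x 21 mm bars; the target. Origin: centre of its underside, 84 mm from the turret's axis. The four plates lie 35 and 70 degrees to either side of home; which lies where changes from run to run.
- label_bar: Round white label plate, 29 mm across, fixed on the housing's top, with a raised black sign (top 34 mm above the bench): one straight 6 x 21 mm bar. Origin: centre of its underside, 84 mm from the turret's axis. The four plates lie 35 and 70 degrees to either side of home; which lies where changes from run to run.
- label_ring: Round white label plate, 29 mm across, fixed on the housing's top, with a raised black sign (top 34 mm above the bench): a ring, 21 mm across, with a white middle. Origin: centre of its underside, 84 mm from the turret's axis. The four plates lie 35 and 70 degrees to either side of home; which lies where changes from run to run.
- label_dot: Round white label plate, 29 mm across, fixed on the housing's top, with a raised black sign (top 34 mm above the bench): a solid dot, 12 mm across. Origin: centre of its underside, 84 mm from the turret's axis. The four plates lie 35 and 70 degrees to either side of home; which lies where changes from run to run.
- petri_a: Closed petri dish, 86 mm across, 15 mm high, loose beside the viewer, bystander. Origin: centre of its underside.
- falcon_a: Capped centrifuge tube lying on its side, 115 mm long, 35 mm thick, loose beside the viewer, bystander. Origin: centre of its underside.
- marker_a: Marker pen, 140 mm long, 13 mm thick, lying loose between the robot and the viewer, bystander. Origin: centre of its underside.
- reagent_amber: Amber reagent bottle, 54 mm across, 94 mm high, loose, standing to the left, bystander. Origin: centre of its underside.
- tape_roll: Roll of tape lying flat, 94 mm across, 19 mm high, loose, to the left, bystander. Origin: centre of its underside.

How it is judged:
On the way, in this order (a step that is already met when the one before it is completed fails the run):
1. the tab has come to rest pointing at the cross label (horizontal distance between tab_aim and label_cross below 0.008 m and velocity of joint turret between -0.1 and 0.1 rad/s), for 0.3 s.
2. the key is pressed down (value of joint key above 0.0045 m), for 0.05 s.
3. the key has come up again (value of joint key below 0.0015 m), for 0.1 s.
At the end, for the whole second after the job is handed in: The tab points at the centre of the cross label within 8 mm at the label's distance, the turret is at rest, and the key, pressed after that by at least 4.5 of its 6 mm, is up again (within 1.5 mm) (all of step 1 and value of joint key below 0.0015 m); the robot touches nothing.
It fails at once if the key is pressed (over 3 mm) while the tab does not point at the cross (value of joint key above 0.003 m and horizontal distance between tab_aim and label_cross above 0.012 m).
It fails at once if the tab is pinched: fingers press on both of its sides at once (contact force between the fingers and tab_left above 1 N and contact force between the fingers and tab_right above 1 N).
It fails at once if the lens barrel is touched (over 2 N) (contact force between any of the fingers, the arm and barrel above 2 N).
It fails at once if a bystander is lifted, carried or pushed more than 20 mm (distance of any of petri_a, falcon_a, marker_a, reagent_amber, tape_roll from where it was at the start of the episode above 0.02 m).
It also fails if it takes over 48 s, if anything falls off the work surface, if the arm or the gripper's body presses on something with over 40 N, if the wrist force passes 120 N, or if a joint passes its speed limit or range.

ROBOT

A 6-joint arm with a two-finger parallel gripper is mounted at the origin on a cart in front of the work surface, level with it; the furniture and walls round the work are solid. World frame = base frame: x ahead of the robot, y to its left, z up, the work surface at z = 0. Lengths are in m, angles in rad, forces in N, time in s.
With the tool pointing down it reaches from about 0.3 to 0.875 m from the base axis. Payload 6.4 kg.
Tool frame: the origin (TCP) lies at the centre of the arm's flange, where the gripper is bolted on; the fingertips stand 173 mm ahead of it and the grasp point (between the pads) lies 155 mm ahead of it; z points along the fingers, x is the direction in which the jaws open and shut, and the axes are right-handed (so a half turn about z gives the same grasp; the last joint's range is limited). The gripper opens to 85 mm and grips with 20 to 120 N. Pads are 22 mm wide; open, the fingers measure 114 mm over their backs; the gripper's body (76 mm by 85 mm) begins 54 mm behind the grasp point. The pads swing forward as they close: fully open they stand 13 mm farther back than shut.
Start: joints at [1.023, 0.181, 1.607, -0, 1.354, -0.206], TCP at [0.193, 0.542, 0.405] pointing down, gripper open.
Joint ranges: [-2.99, 2.99], [-0.89, 2.07], [0.3, 2.58], [-1.14, 4.28], [0, 2.63], [-3.12, 3.12]. Speed limits (rad/s): [2.57, 2.57, 3.01, 3.14, 3.14, 3.14].

INTERFACE

Orientations are given as a unit quaternion [w, x, y, z].
In Python, from bench import ctrl gives the robot as it stands. The module is installed in compiled form; this text tells all that it offers.
- The arm moves only by the tool move_arm, never from a script. Its argument "moves" is a list of rows, each an object of numbers: "gripper": the opening in per cent of the stroke, from 0 (shut) to 100 (fully open); "x", "y", "z": the shift along the tool's x, y, z in cm; "roll": the turn about the tool's z in degrees. In form: [{"gripper": .., "x": .., "y": .., "z": .., "roll": ..}, ...]. A call has 1 to 5 rows; each row shifts and turns the commanded pose from where the row before left it, along the tool's axes as they then stand; what a row does not reach is not made up. A row lasts 1/8 s, in which the tool goes at most 62.5 mm and 10.7 degrees, less where a joint would pass 70% of its speed; a pose out of reach is approached as far as the arm can. A call is refused whole if a number of a shift passes 6.25 or a number of a turn 10.7, either way. A call with a gripper value outside its range is refused whole. The fingers move at their own pace and stop on an object; the grip force is fixed at half the most. Time passes only in rows, so rows that do not move let the fingers close. It gives the time, the measured TCP pose, the force and the opening at its end, in the units of the state.
- ctrl.get_obs(): the state, without advancing time (a new reading comes with each control period).
- ctrl.camera(name): name is "side" or "top" or "wrist"; returns a dict with "img" (384x512x3 uint8, red, green, blue), "fx", "fy", "cx", "cy" (pixels), "world_from_camera" (4x4, takes a point from camera to world coordinates); the wrist camera has in their place "tool_from_camera" (4x4, takes a point from camera to tool coordinates, whose origin is the TCP and whose axes are the tool frame's). Camera axes: x right, y up, looking along -z (the intrinsics and any distortion apply to the point x, -y, -z); pixel columns grow to the right and rows downward; lengths in m; the calibration is good to about 2 mm. A picture is of the moment at which its call begins: read the wrist's pose just before it. There is no depth.
- ctrl.hand_in(): hands the job in, once; it reports no verdict.
The state is a dict: "time_s": time; "q": joint angles; "dq": joint speeds; "joint_efforts": joint torques, N m; "eef_pos": TCP position; "eef_rot": TCP orientation; "wrist_force": force on the tool from outside, world axes, zero at the start; "torque": the same for the moment, N m; "opening": opening from 0.0 (shut) to 1.0 (fully open).
Only numpy, scipy, OpenCV 4.12 (cv2) and the standard library are available. Lean on these libraries where they do the work, as an engineer would, in place of code of your own. Each camera call takes 0.05 s, during which the arm holds its last target. There are 200 camera calls.

## Working session

There is one attempt and no reset: what is moved stays moved. The work goes in short steps, Python scripts to look and compute and a tool call to move; the robot and the scene stay as the last step left them, time stands still between calls to the robot, and variables do not carry over. Pictures are saved under pics/ and viewed, about 8 in all and at most 12, crops included, and the job is handed in when it is done.

Besides the shell and the picture viewer there is one more tool, called as a command line: name --argument value ..., lists and objects as JSON in quotes. move_arm: Moves the arm, as the interface text tells. Its arguments: {"type":"object","properties":{"moves":{"type":"array","items":{"type":"object","properties":{"gripper":{"type":"number"},"x":{"type":"number"},"y":{"type":"number"},"z":{"type":"number"},"roll":{"type":"number"}}}}},"required":["moves"]}

```bash
mkdir -p pics; cat > h.py <<'E'
import numpy as np, cv2
from bench import ctrl
from scipy.spatial.transform import Rotation as R
def T_tool(o):
    T=np.eye(4); q=o["eef_rot"]; T[:3,:3]=R.from_quat([q[1],q[2],q[3],q[0]]).as_matrix(); T[:3,3]=o["eef_pos"]; return T
def shot(name,fn):
    o=ctrl.get_obs(); c=ctrl.camera(name)
    W=np.array(c["world_from_camera"]) if "world_from_camera" in c else T_tool(o)@np.array(c["tool_from_camera"])
    cv2.imwrite("pics/%s.png"%fn,c["img"][:,:,::-1]); np.savez("pics/%s.npz"%fn,W=W,K=[c["fx"],c["fy"],c["cx"],c["cy"]])
    print({k:v for k,v in c.items() if k not in("img",)}); return c
def px2w(fn,u,v,z):
    d=np.load("pics/%s.npz"%fn); W=d["W"]; fx,fy,cx,cy=d["K"]
    r=W[:3,:3]@np.array([(u-cx)/fx,-(v-cy)/fy,-1]); p=W[:3,3]; return p+r*(z-p[2])/r[2]
def w2px(fn,P):
    d=np.load("pics/%s.npz"%fn); W=d["W"]; fx,fy,cx,cy=d["K"]
    c=W[:3,:3].T@(np.array(P)-W[:3,3]); return cx+fx*c[0]/-c[2], cy-fy*c[1]/-c[2]
E
python3 - <<'E'
from h import *
shot("top","top0"); print(ctrl.get_obs())
print(T_tool(ctrl.get_obs()))
E
```

```text
{'fx': 434.2265066208865, 'fy': 434.2265066208865, 'cx': 253.98602938105827, 'cy': 192.39331326098852, 'world_from_camera': array([[-0.02860427,  0.98556292, -0.16687578,  0.38032241],
       [-0.99957004, -0.02712607,  0.01113114,  0.23808952],
       [ 0.00644376,  0.16712243,  0.98591509,  1.11237178],
       [ 0.        ,  0.        ,  0.        ,  1.        ]])}
{'time_s': 0.05, 'q': array([ 1.02272280e+00,  1.81503581e-01,  1.60798395e+00,  2.78072260e-05,
        1.35378422e+00, -2.06312337e-01]), 'dq': array([ 9.27735533e-05,  2.98674872e-04, -8.49175879e-04,  1.79570884e-03,
       -2.12884115e-03, -1.49211304e-03]), 'joint_efforts': array([ 2.98843879e-04, -4.46251059e+01, -3.52579093e+01, -1.80559427e-04,
        4.20918048e-03,  1.95021011e-05]), 'eef_pos': array([0.19256454, 0.54153506, 0.40381659]), 'eef_rot': array([ 3.20809610e-04,  8.17053140e-01,  5.76561758e-01, -7.75955081e-04]), 'wrist_force': array([ 0.43318263, -0.80050248,  0.2472111 ]), 'torque': array([-0.04674355, -0.0374063 ,  0.01403324]), 'opening': 1.00170141142625}
[[ 3.35151873e-01  9.42163688e-01 -8.98059966e-04  1.92564537e-01]
 [ 9.42162692e-01 -3.35152872e-01 -1.41900905e-03  5.41535060e-01]
 [-1.63792618e-03 -3.70535054e-04 -9.99998590e-01  4.03816586e-01]
 [ 0.00000000e+00  0.00000000e+00  0.00000000e+00  1.00000000e+00]]
```

View pics/top0.png

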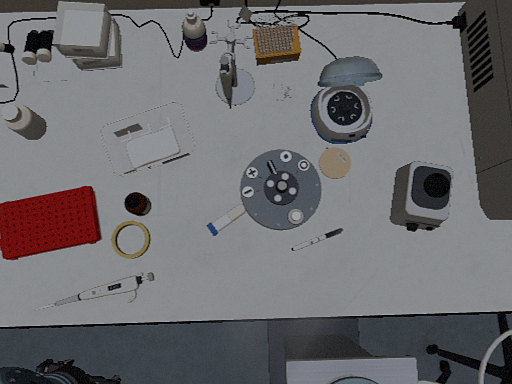

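The viewer is centred near (281,189), with the key at (295,216) and the tab at (271,167). The labels sit at (249,191), (249,172), (286,156) and (304,165). I'll enlarge this to read their signs.

```bash
python3 - <<'E'
from h import *
im=cv2.imread("pics/top0.png")[140:240,200:360]
cv2.imwrite("pics/crop0.png",cv2.resize(im,None,fx=5,fy=5,interpolation=cv2.INTER_CUBIC))
c=px2w("top0",281,189,.03);print("centre",c)
for n,u,v,z in [("tab",271,167,.066),("key",295.5,216,.036),("l1",249,191,.033),("l2",249,172,.033),("l3",286,156,.033),("l4",304,165,.033),("barrel",283,185,.072),("marker",317,240,.01)]:
    p=px2w("top0",u,v,z);d=p-c;print(n,p,np.hypot(*d[:2]),np.degrees(np.arctan2(d[1],d[0])))
E
```

```text
centre [0.57035511 0.15722785 0.03      ]
tab [0.61984664 0.18245948 0.066     ] 0.055552195215035814 27.013268148891605
key [0.49999923 0.12419439 0.036     ] 0.07772489448133783 -154.84902737716976
l1 [0.5669259  0.23837368 0.033     ] 0.08121825279698038 92.41987004325289
l2 [0.61590831 0.23706604 0.033     ] 0.09191969022391261 60.29225573934996
l3 [0.65517694 0.14131231 0.033     ] 0.08630207124191984 -10.62712605861667
l4 [0.6303397  0.09636422 0.033     ] 0.08545485981836659 -45.41675911411481
barrel [0.57274554 0.1551025  0.072     ] 0.003198634052322213 -41.640601173771806
marker [0.4403929  0.06974833 0.01      ] 0.15666155200885612 -146.054907730057
```

View pics/crop0.png

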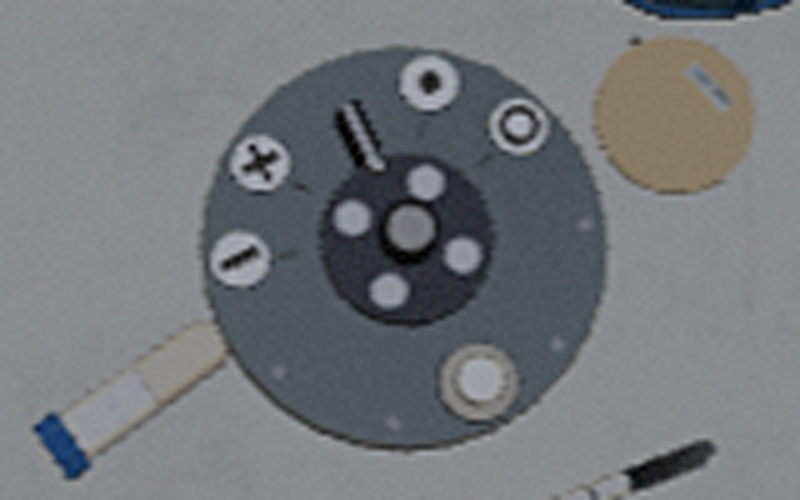

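The cross is at about (252,172.6), on the counter-clockwise side at +35°, so I need one step pushing tab_right. Next I'll refine the geometry from these points and plan the approach.

```bash
cat >> h.py <<'E'
def rel(target,o=None):
    o=o or ctrl.get_obs(); T=T_tool(o); return 100*(T[:3,:3].T@(np.array(target)-T[:3,3])), np.degrees(np.arctan2(T[1,0],T[0,0]))
E
python3 - <<'E'
from h import *
from scipy.optimize import least_squares
pts=[(240,259,.033,84,70),(260,163,.033,84,35),(430,81,.033,84,-35),(519,126,.033,84,-70),(480,380,.038,80,180),(410,228,.072,0,0)]
P=np.array([px2w("top0",200+(u+.5)/5-.5,140+(v+.5)/5-.5,z)[:2] for u,v,z,_,_ in pts])
def f(s): return np.concatenate([P[i]-s[:2]-.001*p[3]*np.array([np.cos(s[2]+np.radians(p[4])),np.sin(s[2]+np.radians(p[4]))]) for i,p in enumerate(pts)])
r=least_squares(f,[.57,.157,.44]);print(r.x[:2],np.degrees(r.x[2]));print(r.fun.reshape(-1,2)*1000)
print(rel([.54,.10,.40]))
print(np.array(ctrl.camera("wrist")["tool_from_camera"]))
E
```

```text
[0.57271485 0.15790182] 24.558157815604545
[[-0.03969792  0.29410797]
 [-0.0654105   0.15371338]
 [ 0.40698108 -0.36336065]
 [-0.74831229 -0.17837915]
 [ 0.81781965 -0.53998885]
 [-0.37138002  0.63390731]]
(array([-29.95479635,  47.53242346,   0.41311055]), np.float64(70.41819912572346))
[[ 9.99998898e-01 -2.90045404e-04  1.45602626e-03 -1.14471107e-03]
 [ 1.40152458e-04 -9.57908019e-01 -2.87075263e-01 -7.18917032e-02]
 [ 1.47800409e-03  2.87075151e-01 -9.57906923e-01  3.06954258e-02]
 [ 0.00000000e+00  0.00000000e+00  0.00000000e+00  1.00000000e+00]]
```

The fit is good: residuals are under 1 mm, the centre is (0.5727, 0.1579) and home yaw is 24.6°. I'll shut the fingers and move over to the tab's clockwise side, staying high.

move_arm --moves '[{"gripper":0,"x":-1.8,"y":4.63},{"gripper":0,"x":-1.8,"y":4.63},{"gripper":0,"x":-1.8,"y":4.63},{"gripper":0,"x":-1.8,"y":4.63},{"gripper":0,"x":-1.8,"y":4.63}]'

```text
validation failed for argument at $.mo...
```

move_arm --moves '[{"gripper":0,"x":-1.8,"y":4.63},{"gripper":0,"x":-1.8,"y":4.63},{"gripper":0,"x":-1.8,"y":4.63},{"gripper":0,"x":-1.8,"y":4.63},{"gripper":0,"x":-1.8,"y":4.63}]'

```text
validation failed for argument at $.mo...
```

move_arm --moves '[{"gripper":0,"x":-1.8,"y":4.63},{"gripper":0,"x":-1.8,"y":4.63},{"gripper":0,"roll":9},{"gripper":0,"roll":9},{"gripper":0,"roll":9}]'

```text
validation failed for argument at $.mo...
```

move_arm --moves '[{"gripper":0,"roll":9},{"gripper":0},{"gripper":0}]'

```text
validation failed for argument at $.mo...
```

```bash
python3 - <<'E'
from h import *
print(rel([.6436,.1519,.30]),T_tool(ctrl.get_obs())[:3,3],ctrl.get_obs()["q"])
shot("wrist","w1")
C=np.array([.5727,.1579]);th=np.radians(24.56);e=np.array([np.cos(th),np.sin(th)])
for n,r,z in [("axis",0,.072),("tabout",71,.066),("tabin",43,.066),("tabaim",84,.03)]: print(n,w2px("w1",[*(C+.001*r*e),z]))
a=th+np.radians(35);print("cross",w2px("w1",[*(C+.084*np.array([np.cos(a),np.sin(a)])),.034]))
E
```

```text
(array([-21.57918571,  55.55580943,  10.40150048]), np.float64(70.41649278594622)) [0.19259277 0.54155771 0.403872  ] [ 1.02270466e+00  1.81481658e-01  1.60789482e+00  1.30851297e-05
  1.35375992e+00 -2.06297570e-01]
{'fx': 280.8739147679568, 'fy': 280.8739147679568, 'cx': 256.95567829949266, 'cy': 192.46081728614737, 'tool_from_camera': array([[ 9.99998898e-01, -2.90089999e-04,  1.45601712e-03,
        -1.14469632e-03],
       [ 1.40107144e-04, -9.57908014e-01, -2.87075282e-01,
        -7.18916999e-02],
       [ 1.47800814e-03,  2.87075169e-01, -9.57906917e-01,
         3.06953021e-02],
       [ 0.00000000e+00,  0.00000000e+00,  0.00000000e+00,
         1.00000000e+00]])}
axis (np.float64(112.02958071471005), np.float64(472.8341219933859))
tabout (np.float64(147.85652967820107), np.float64(488.94987989176184))
tabin (np.float64(134.70683884777657), np.float64(480.93364800154984))
tabaim (np.float64(160.92991759121134), np.float64(466.4578809058481))
cross (np.float64(171.40773283298213), np.float64(452.02614769883075))
```

View pics/w1.png

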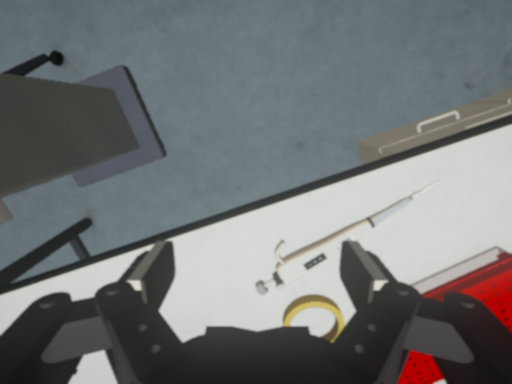

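The moves were refused, probably because every row needs all five keys, so this picture (the third) only shows the start pose: bench edge and tape roll, fingers at the bottom. I'll retry with full rows.

move_arm --moves '[{"gripper":0,"x":-1.8,"y":4.63,"z":0,"roll":0},{"gripper":0,"x":-1.8,"y":4.63,"z":0,"roll":0},{"gripper":0,"x":-1.8,"y":4.63,"z":0,"roll":0},{"gripper":0,"x":-1.8,"y":4.63,"z":0,"roll":0},{"gripper":0,"x":-1.8,"y":4.63,"z":0,"roll":0}]'

```text
time_s: 0.78
eef_pos: [0.3816, 0.3781, 0.4045]
eef_rot: [-0.0, 0.817, 0.577, -0.0]
wrist_force: [0.6, -0.2, 0.9]
opening: 0.002
```

move_arm --moves '[{"gripper":0,"x":-1.8,"y":4.63,"z":0,"roll":0},{"gripper":0,"x":-1.8,"y":4.63,"z":0,"roll":0},{"gripper":0,"x":-1.8,"y":4.63,"z":0,"roll":0},{"gripper":0,"x":-1.8,"y":4.63,"z":0,"roll":0},{"gripper":0,"x":-1.8,"y":4.63,"z":0,"roll":0}]'

```text
time_s: 1.4
eef_pos: [0.5696, 0.2157, 0.4044]
eef_rot: [-0.0, 0.817, 0.576, -0.0]
wrist_force: [-0.3, 0.5, -0.3]
opening: -0.002
```

move_arm --moves '[{"gripper":0,"x":-1.8,"y":4.63,"z":0,"roll":0},{"gripper":0,"x":-1.8,"y":4.63,"z":0,"roll":0},{"gripper":0,"x":0,"y":0,"z":0,"roll":9},{"gripper":0,"x":0,"y":0,"z":0,"roll":9},{"gripper":0,"x":0,"y":0,"z":0,"roll":9}]'

```text
time_s: 2.02
eef_pos: [0.6438, 0.1517, 0.404]
eef_rot: [-0.0, 0.93, 0.367, -0.001]
wrist_force: [0.4, -1.5, -0.2]
opening: -0.001
```

move_arm --moves '[{"gripper":0,"x":0,"y":0,"z":0,"roll":9},{"gripper":0,"x":0,"y":0,"z":5,"roll":0},{"gripper":0,"x":0,"y":0,"z":5,"roll":0},{"gripper":0,"x":0,"y":0,"z":0,"roll":0}]'

```text
time_s: 2.52
eef_pos: [0.6417, 0.1519, 0.2993]
eef_rot: [-0.001, 0.955, 0.296, -0.005]
wrist_force: [-0.2, -0.2, -0.1]
opening: 0.002
```

```bash
python3 - <<'E'
from h import *
shot("wrist","w2"); shot("side","s2")
print(rel([.6436,.1519,.219]),T_tool(ctrl.get_obs())[:3,3],ctrl.get_obs()["q"])
C=np.array([.5727,.1579]);th=np.radians(24.56);e=np.array([np.cos(th),np.sin(th)])
for n,r,z in [("axis",0,.072),("tabout",71,.066),("tabin",43,.066),("tabaim",84,.03)]: print(n,w2px("w2",[*(C+.001*r*e),z]))
a=th+np.radians(35);print("cross",w2px("w2",[*(C+.084*np.array([np.cos(a),np.sin(a)])),.034]))
cv2.imwrite("pics/j2.png",cv2.resize(np.hstack([cv2.imread("pics/w2.png"),cv2.imread("pics/s2.png")]),(800,300)))
E
```

```text
{'fx': 280.8739147679568, 'fy': 280.8739147679568, 'cx': 256.95567829949266, 'cy': 192.46081728614737, 'tool_from_camera': array([[ 9.99999288e-01, -1.92510476e-04,  1.17790098e-03,
        -2.22900506e-04],
       [ 1.54761651e-04, -9.57659609e-01, -2.87902848e-01,
        -7.14482465e-02],
       [ 1.18345251e-03,  2.87902825e-01, -9.57658897e-01,
         3.06868300e-02],
       [ 0.00000000e+00,  0.00000000e+00,  0.00000000e+00,
         1.00000000e+00]])}
{'fx': 440.10138789854363, 'fy': 440.10138789854363, 'cx': 255.14229568512272, 'cy': 195.69796467599645, 'world_from_camera': array([[-0.99845603,  0.00377146, -0.05541959,  0.48274489],
       [-0.04950997, -0.5127816 ,  0.8570903 ,  1.34816825],
       [-0.02518567,  0.85851081,  0.51217661,  0.69902814],
       [ 0.        ,  0.        ,  0.        ,  1.        ]])}
(array([-0.05470782, -0.02113895,  8.65581883]), np.float64(34.41506492569941)) [0.64415246 0.15203482 0.30555831] [ 5.28447453e-02  4.63474953e-01  1.45199056e+00 -1.20130921e-05
  1.22591565e+00 -5.47807379e-01]
axis (np.float64(184.47851778065336), np.float64(150.77154512235307))
tabout (np.float64(282.9987734173843), np.float64(166.3481322630494))
tabin (np.float64(245.2971759566757), np.float64(159.79998066598876))
tabaim (np.float64(294.579126695417), np.float64(160.81474471075245))
cross (np.float64(289.07508389536576), np.float64(99.16793483873542))
```

View pics/j2.png

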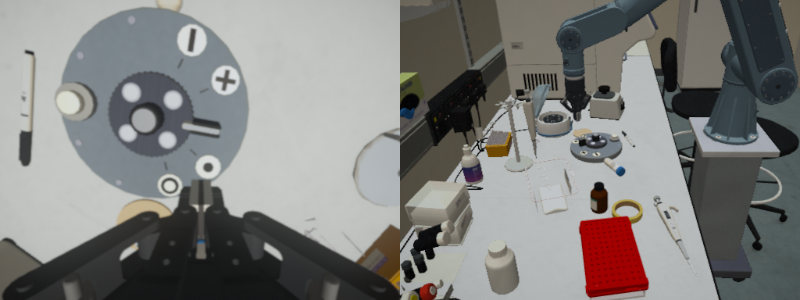

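This picture (the 4th) agrees with my predictions: barrel at (145,119), tab tip at (220,130) and cross at (226,78), all in the scaled wrist view. The finger is clear on the tab's clockwise side, so I'll descend.

move_arm --moves '[{"gripper":0,"x":0,"y":0,"z":4.4,"roll":0},{"gripper":0,"x":0,"y":0,"z":4.4,"roll":0},{"gripper":0,"x":0,"y":0,"z":0,"roll":0},{"gripper":0,"x":0,"y":0,"z":0,"roll":0}]'

```text
time_s: 3.12
eef_pos: [0.6453, 0.1522, 0.2202]
eef_rot: [0.001, 0.955, 0.296, 0.002]
wrist_force: [-0.1, -0.2, -0.2]
opening: 0.001
```

move_arm --moves '[{"gripper":0,"x":0,"y":-0.8,"z":0,"roll":0},{"gripper":0,"x":0,"y":-0.8,"z":0,"roll":0},{"gripper":0,"x":0,"y":0,"z":0,"roll":0}]'

```text
time_s: 3.5
eef_pos: [0.6347, 0.166, 0.2179]
eef_rot: [0.0, 0.955, 0.296, 0.001]
wrist_force: [0.4, -1.4, -0.1]
opening: -0.001
```

move_arm --moves '[{"gripper":0,"x":0.2,"y":-0.6,"z":0,"roll":-2},{"gripper":0,"x":0.2,"y":-0.6,"z":0,"roll":-2},{"gripper":0,"x":0,"y":0,"z":0,"roll":0}]'

```text
time_s: 3.88
eef_pos: [0.6311, 0.1775, 0.2169]
eef_rot: [0.0, 0.944, 0.329, 0.0]
wrist_force: [0.4, -1.0, 0.1]
opening: 0.001
```

move_arm --moves '[{"gripper":0,"x":0.2,"y":-0.6,"z":0,"roll":-3},{"gripper":0,"x":0.2,"y":-0.6,"z":0,"roll":-3},{"gripper":0,"x":0,"y":0,"z":0,"roll":0}]'

```text
time_s: 4.25
eef_pos: [0.626, 0.1895, 0.2163]
eef_rot: [-0.0, 0.926, 0.378, -0.0]
wrist_force: [0.2, 0.1, -0.1]
opening: -0.004
```

```bash
python3 - <<'E'
from h import *
shot("wrist","w3");print(rel([.6282,.1903,.217]),ctrl.get_obs()["wrist_force"])
C=np.array([.5727,.1579])
for d in (0,20,35):
  a=np.radians(24.56+d);print(d,w2px("w3",[*(C+.071*np.array([np.cos(a),np.sin(a)])),.066]))
E
```

```text
{'fx': 280.8739147679568, 'fy': 280.8739147679568, 'cx': 256.95567829949266, 'cy': 192.46081728614737, 'tool_from_camera': array([[ 9.99999119e-01, -2.44049396e-04,  1.30462055e-03,
        -5.03455418e-04],
       [ 1.41600611e-04, -9.57722253e-01, -2.87694397e-01,
        -7.15111526e-02],
       [ 1.31967578e-03,  2.87694329e-01, -9.57721375e-01,
         3.06926192e-02],
       [ 0.00000000e+00,  0.00000000e+00,  0.00000000e+00,
         1.00000000e+00]])}
(array([ 0.21536888,  0.06908416, -0.06409643]), np.float64(44.36697512194328)) [-0.69951607 -0.37025985  0.28850072]
0 (np.float64(271.9265963919862), np.float64(280.5042972177124))
20 (np.float64(281.76573272431034), np.float64(235.23898869433975))
35 (np.float64(277.27667167795977), np.float64(197.67112816949097))
```

View pics/w3.png

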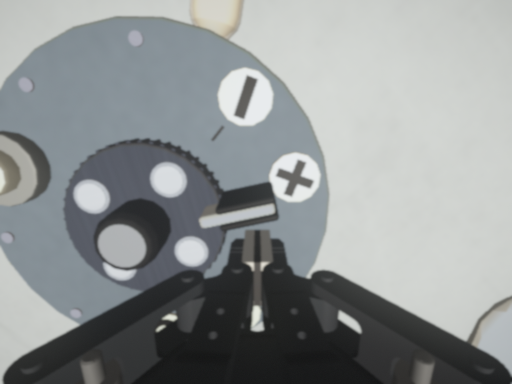

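The tab has snapped ahead of the finger towards the cross; its end is at about (275,210), against a prediction of (277,198) for 35°. I'll back off, lift and check.

move_arm --moves '[{"gripper":0,"x":0,"y":1.5,"z":0,"roll":0},{"gripper":0,"x":0,"y":0.5,"z":-5,"roll":0},{"gripper":0,"x":0,"y":0,"z":-5,"roll":0},{"gripper":0,"x":0,"y":0,"z":0,"roll":0},{"gripper":0,"x":0,"y":0,"z":0,"roll":0}]'

```text
time_s: 4.92
eef_pos: [0.6406, 0.1741, 0.3164]
eef_rot: [0.0, 0.926, 0.377, -0.0]
wrist_force: [-0.0, 0.3, -1.4]
opening: 0.002
```

```bash
python3 - <<'E'
from h import *
shot("wrist","w4")
C=np.array([.5727,.1579])
im=cv2.imread("pics/w4.png")
for d,c in ((30,(0,0,255)),(35,(0,255,0))):
  a=np.radians(24.56+d);e=np.array([np.cos(a),np.sin(a)])
  p,q=[w2px("w4",[*(C+r*e),.066]) for r in(.038,.071)]
  k=lambda x:tuple(int(round(3*(t-o)+1)) for t,o in zip(x,K0))
  if d==30: K0=(np.clip(p[0]-110,0,262),np.clip(p[1]-90,0,200)); K0=tuple(map(int,K0)); big=cv2.resize(im[K0[1]:K0[1]+180,K0[0]:K0[0]+250],None,fx=3,fy=3,interpolation=cv2.INTER_CUBIC)
  cv2.line(big,k(p),k(q),c,1)
cv2.imwrite("pics/c4.png",big); print(T_tool(ctrl.get_obs())[:3,3])
kp=C-.08*np.array([np.cos(np.radians(24.56)),np.sin(np.radians(24.56))]);print("key",kp,rel([*kp,.31]))
E
```

```text
{'fx': 280.8739147679568, 'fy': 280.8739147679568, 'cx': 256.95567829949266, 'cy': 192.46081728614737, 'tool_from_camera': array([[ 9.99999120e-01, -2.45242436e-04,  1.30381305e-03,
        -5.02104693e-04],
       [ 1.40227205e-04, -9.57721924e-01, -2.87695493e-01,
        -7.15106348e-02],
       [ 1.31924549e-03,  2.87695423e-01, -9.57721047e-01,
         3.06939143e-02],
       [ 0.00000000e+00,  0.00000000e+00,  0.00000000e+00,
         1.00000000e+00]])}
[0.6401957  0.17416312 0.31524121]
key [0.49993788 0.12464833] (array([-13.48764823,  -6.26799583,   0.55677469]), np.float64(44.370796932848585))
```

View pics/c4.png

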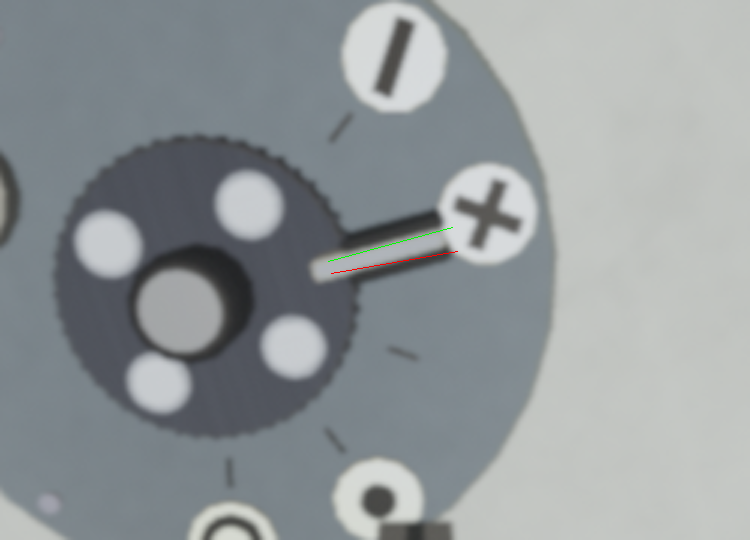

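The tab (about (380,255) in the crop) runs parallel to the green 35° line and within about 1 mm of it, pointing at the cross, so it has clicked home. Next I'll move over the key, staying high on the way.

move_arm --moves '[{"gripper":0,"x":-4.5,"y":-2.09,"z":0,"roll":0},{"gripper":0,"x":-4.5,"y":-2.09,"z":0,"roll":0},{"gripper":0,"x":-4.5,"y":-2.09,"z":0,"roll":0},{"gripper":0,"x":0,"y":0,"z":0,"roll":0},{"gripper":0,"x":0,"y":0,"z":0,"roll":0}]'

```text
time_s: 5.6
eef_pos: [0.5005, 0.125, 0.3162]
eef_rot: [-0.0, 0.926, 0.378, -0.0]
wrist_force: [1.0, -0.3, 0.5]
opening: 0.002
```

move_arm --moves '[{"gripper":0,"x":0,"y":0,"z":4,"roll":0},{"gripper":0,"x":0,"y":0,"z":4,"roll":0},{"gripper":0,"x":0,"y":0,"z":0,"roll":0},{"gripper":0,"x":0,"y":0,"z":0,"roll":0}]'

```text
time_s: 6.1
eef_pos: [0.5014, 0.1252, 0.2376]
eef_rot: [0.0, 0.926, 0.378, 0.001]
wrist_force: [0.8, -0.6, 0.5]
opening: -0.001
```

```bash
python3 - <<'E'
from h import *
shot("wrist","w5");print(rel([.4999,.1246,.213]),T_tool(ctrl.get_obs())[:3,3])
for z in(.03,.038):print(w2px("w5",[.4999,.1246,z]))
o=T_tool(ctrl.get_obs())@[0,0,.173,1];print("tip",o,w2px("w5",o[:3]))
E
```

```text
{'fx': 280.8739147679568, 'fy': 280.8739147679568, 'cx': 256.95567829949266, 'cy': 192.46081728614737, 'tool_from_camera': array([[ 9.99999119e-01, -2.47351356e-04,  1.30412756e-03,
        -5.03840864e-04],
       [ 1.38296085e-04, -9.57722325e-01, -2.87694158e-01,
        -7.15111298e-02],
       [ 1.32015362e-03,  2.87694084e-01, -9.57721447e-01,
         3.06947847e-02],
       [ 0.00000000e+00,  0.00000000e+00,  0.00000000e+00,
         1.00000000e+00]])}
(array([-0.1643563 , -0.07348548,  2.52495891]), np.float64(44.42309424106752)) [0.50151933 0.12522385 0.23825414]
(np.float64(255.53588050104744), np.float64(217.41385917193736))
(np.float64(255.47175288754616), np.float64(222.0224404457678))
tip [0.50199101 0.12523572 0.06525478 1.        ] (np.float64(258.6917699913583), np.float64(242.76557549060527))
```

View pics/w5.png

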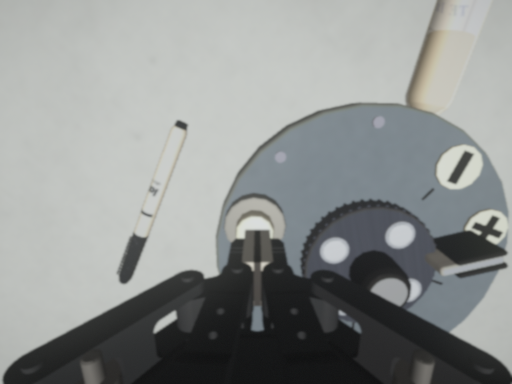

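The key's white top shows at about (256,225), in line with the fingertips and the prediction (255,222). I'll descend onto it in small steps.

move_arm --moves '[{"gripper":0,"x":-0.15,"y":-0.07,"z":1.0,"roll":0},{"gripper":0,"x":0,"y":0,"z":0.8,"roll":0},{"gripper":0,"x":0,"y":0,"z":0,"roll":0},{"gripper":0,"x":0,"y":0,"z":0,"roll":0}]'

```text
time_s: 6.65
eef_pos: [0.4992, 0.1246, 0.2194]
eef_rot: [0.0, 0.926, 0.378, 0.001]
wrist_force: [1.0, 0.5, 4.1]
opening: -0.002
```

move_arm --moves '[{"gripper":0,"x":0,"y":0,"z":0.3,"roll":0},{"gripper":0,"x":0,"y":0,"z":0.2,"roll":0},{"gripper":0,"x":0,"y":0,"z":0,"roll":0},{"gripper":0,"x":0,"y":0,"z":0,"roll":0}]'

```text
time_s: 7.15
eef_pos: [0.4997, 0.1247, 0.2187]
eef_rot: [0.001, 0.926, 0.378, 0.001]
wrist_force: [-16.6, -1.7, 49.1]
opening: 0.003
```

49 N means a hard stop, so I'll ease off and read the force on the way up to tell the key from its collar.

move_arm --moves '[{"gripper":0,"x":0,"y":0,"z":-0.5,"roll":0},{"gripper":0,"x":0,"y":0,"z":0,"roll":0},{"gripper":0,"x":0,"y":0,"z":0,"roll":0}]'

```text
time_s: 7.52
eef_pos: [0.4993, 0.1246, 0.2194]
eef_rot: [0.0, 0.926, 0.378, 0.001]
wrist_force: [1.0, 0.2, 8.3]
opening: 0.001
```

move_arm --moves '[{"gripper":0,"x":0,"y":0,"z":-0.3,"roll":0},{"gripper":0,"x":0,"y":0,"z":0,"roll":0},{"gripper":0,"x":0,"y":0,"z":0,"roll":0}]'

```text
time_s: 7.9
eef_pos: [0.4986, 0.1245, 0.2216]
eef_rot: [0.0, 0.926, 0.378, 0.0]
wrist_force: [3.0, -0.1, 3.7]
opening: -0.002
```

move_arm --moves '[{"gripper":0,"x":0,"y":0,"z":-0.3,"roll":0},{"gripper":0,"x":0,"y":0,"z":0,"roll":0},{"gripper":0,"x":0,"y":0,"z":0,"roll":0}]'

```text
time_s: 8.28
eef_pos: [0.4982, 0.1245, 0.2243]
eef_rot: [-0.0, 0.926, 0.378, -0.001]
wrist_force: [1.3, -0.6, 1.9]
opening: 0.002
```

The force falls at about 0.7 N/mm over roughly 6 mm on the way up. That is the key's own spring, so the stop was the end of its travel. I'll retreat and check the final state.

move_arm --moves '[{"gripper":0,"x":0,"y":0,"z":-1,"roll":0},{"gripper":0,"x":0,"y":0,"z":-5,"roll":0},{"gripper":0,"x":0,"y":0,"z":-5,"roll":0},{"gripper":0,"x":0,"y":0,"z":0,"roll":0},{"gripper":0,"x":0,"y":0,"z":0,"roll":0}]'

```text
time_s: 8.9
eef_pos: [0.498, 0.1246, 0.3344]
eef_rot: [-0.0, 0.926, 0.378, -0.0]
wrist_force: [-0.4, 0.9, -0.9]
opening: -0.002
```

```bash
python3 - <<'E'
from h import *
shot("wrist","w6");o=ctrl.get_obs();print(o["eef_pos"],o["wrist_force"],o["time_s"])
C=np.array([.5727,.1579]);a=np.radians(59.56);e=np.array([np.cos(a),np.sin(a)])
print([w2px("w6",[*(C+r*e),.066]) for r in(.043,.071)], [w2px("w6",[.4999,.1246,z]) for z in (.036,.042,.048)])
E
```

```text
{'fx': 280.8739147679568, 'fy': 280.8739147679568, 'cx': 256.95567829949266, 'cy': 192.46081728614737, 'tool_from_camera': array([[ 9.99999119e-01, -2.44496493e-04,  1.30472901e-03,
        -5.03897084e-04],
       [ 1.41203122e-04, -9.57722361e-01, -2.87694037e-01,
        -7.15112486e-02],
       [ 1.31990833e-03,  2.87693968e-01, -9.57721483e-01,
         3.06932822e-02],
       [ 0.00000000e+00,  0.00000000e+00,  0.00000000e+00,
         1.00000000e+00]])}
[0.49776659 0.12455891 0.33358805] [-0.02095236  0.34401126  0.09533187] 8.95
[(np.float64(389.2044519806801), np.float64(211.1411432443525)), (np.float64(420.5937045568736), np.float64(203.47298246878017))] [(np.float64(259.3797711372031), np.float64(185.26777080725205)), (np.float64(259.41921291886234), np.float64(186.8968061519468)), (np.float64(259.46035951191925), np.float64(188.59625408719776))]
```

View pics/w6.png

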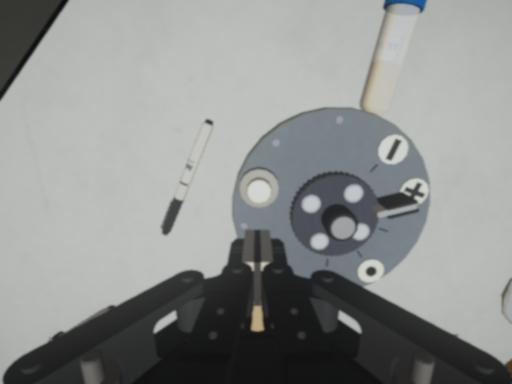

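The tab still points at the cross (end at about (418,207), cross at (414,190)), the key is up at (259,190), and the tube and marker haven't moved. The robot is clear, so I'll hand in.

```bash
python3 -c "
from bench import ctrl
print(ctrl.hand_in())"
```

```text
the job is handed in; nothing more can be done
None
```

The turret's tab now points at the cross label, and I pressed the key once and let it come up. I handed the job in at about 9 s of the 48 s allowed; no verdict is reported.

- **Turret:** The cross was one step (+35°) counter-clockwise from home. I pushed the tab's clockwise side with the shut fingers until it snapped ahead of them. A close view after backing off showed the tab parallel to the predicted 35° line and within about 1 mm of it.
- **Key:** I pressed it to a hard stop. On the way up, the force fell at about 0.7 N/mm over roughly 6 mm, which fits the key's own spring and full travel.
- **Last look:** The arm was clear with no wrist force. The key looked up, the tab pointed at the cross, and the tube and marker looked undisturbed. The petri dish, bottle and tape roll were not checked in that view, but the arm never went down near them.

**Not clean:**
- **Refused moves:** The first four move calls were refused because rows need all five values; nothing moved.
- **Press force:** The key press briefly reached 49 N at the wrist, which was more than needed. The 40 N limit covers the arm and gripper body; I took this as fingertip contact, but could not confirm how it is judged.
- **Tab position:** The last, more distant view put the tab's end about 4 pixels (roughly 3 mm) from the prediction, more than in the close view. That is still within the 8 mm allowed.

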